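# Set and lock the easel's back leg at its length mark

### The arm

A 7-joint arm with a two-finger parallel gripper is mounted at the origin on the work surface. World frame = base frame: x ahead of the robot, y to its left, z up, the work surface at z = 0. Lengths are in m, angles in rad, forces in N, time in s.
With the tool pointing down it reaches from about 0.425 to 0.825 m from the base axis. Payload 3.6 kg.
Tool frame: the origin (TCP) lies between the finger pads; the fingertips stand 8 mm ahead of it and the grasp point (between the pads) lies 11 mm behind it; z points along the fingers, y is the line along which they close (so a half turn about z gives the same grasp; the last joint's range is limited). The gripper opens to 93 mm and grips with 3 to 60 N. Pads are 15 mm wide; open, the fingers measure 128 mm over their backs; the gripper's body (75 mm by 188 mm) begins 65 mm behind the grasp point.
Start: joints at [1.081, 0.615, -0.013, 1.423, 0.008, 1.103, -0.04], TCP at [0.291, -0.581, 0.227] pointing down, gripper open.
Joint ranges: [-3.12, 3.12], [-0.3, 2.06], [-1.34, 1.32], [0.26, 2.42], [-1.36, 4.5], [0.01, 1.98], [-2.84, 2.84]. Speed limits (rad/s): [2.79, 2.79, 3.14, 3.14, 3.14, 3.14, 3.14].

### API

Orientations are given as a 3x3 rotation matrix whose columns are the frame's x, y, z axes.
In Python, from station import ctrl gives the robot as it stands.
- The arm moves only by the shell command python3 -m handwheel 'ROWS'. ROWS is JSON, a list of rows, each a list of 3 entries, a list of its own where there are three numbers: the shift along the tool's x, y, z in m, then the turn, a rotation vector about the tool's x, y, z in rad, then the closure in counts, from 0 (fully open) to 255 (shut). In form: [[[x, y, z], [rx, ry, rz], fingers], ...]. A call has 1 to 10 rows; each row shifts and turns the commanded pose from where the row before left it, along the tool's axes as they then stand; what a row does not reach is not made up. A row lasts 1/12 s, in which the tool goes at most 41.7 mm and 7.16 degrees, less where a joint would pass 70% of its speed; a pose out of reach is approached as far as the arm can. A call is refused whole if a number of a shift passes 0.0417 or a number of a turn 0.125, either way. A call with a gripper value outside its range is refused whole. The fingers move at their own pace and stop on an object; the grip force is fixed at half the most. Time passes only in rows, so rows that do not move let the fingers close. It gives the time, the measured TCP pose, the force, the opening and the grip force at its end, in the units of the state.
- ctrl.read_state(): the state, without advancing time (a new reading comes with each control period).
- ctrl.get_image(name): name is "scene" or "top"; returns a dict with "pixels" (480x640x3 uint8, blue, green, red), "vertical_fov" (degrees; the focal length in pixels is half the picture's height over the tangent of half this angle, whatever the lens; pixels are square), "cx", "cy" (the principal point, pixels), "rvec" (rotation vector, rad) and "tvec" (3), from world to camera coordinates, as OpenCV has them. Camera axes: x right, y down, z forward; pixel columns grow to the right and rows downward; lengths in m; the calibration is good to about 2 mm. A picture is of the moment at which its call begins. There is no depth.
- ctrl.job_done(): hands the job in; it is judged then, once.
The state is a dict: "t": time; "joint_pos": joint angles; "joint_vel": joint speeds; "effort": joint torques, N m; "position": TCP position; "eef_rot": TCP orientation; "contact_force": force on the tool from outside, world axes, zero at the start; "ft_torque": the same for the moment, N m; "grip_width": finger opening in m; "grasp_force": force on a finger pad.
Only numpy, scipy, OpenCV 4.12 (cv2) and the standard library are available. Lean on these libraries where they do the work, as an engineer would, in place of code of your own. Each camera call takes 0.05 s, during which the arm holds its last target. There are 200 camera calls.

### The job

The playroom easel lies face down with its back leg pulled out too long and the leg's cam lever standing open. Slide the lower leg in until the mouth of its collar just meets the broad dark band on the rod, then pinch collar and lever together to squeeze the lever fully shut, holding the leg so that it does not creep off the band as it locks. Finish while still holding: keep the collar and the closed lever squeezed in your grip and do not let go; leave the toys and other things where they lie.

Things in the scene. Friction and masses are not known exactly. Their poses are not given: they have to be found in the camera images.
- easel: child's wooden easel, 366 x 460 mm, lying face down, fixed on the table. Origin at the centre of its underside, on the table; x runs across it, y along the telescopic back leg from hinge to foot, z up. Its plywood back is 12 mm above the table, the stiles at x = +-165 mm are 22 mm high. The leg's axis is the line x = 0, 58 mm above the table, parallel to y.
- leg_hinge (a point): the leg's hinge on the easel, easel coordinates (0, -185, 58) mm; steel bracket up to 70 mm above the table. From here a fixed aluminium rod, 18 mm thick, runs along easel +y, with thin dark lines every 20 mm and one broad dark band, 8 mm wide; a storage clip holds the rod at y = -125 mm. The sliding lower leg runs over the rod.
- band_edge (a point): point on the rod's axis at the foot-side (+y) edge of the broad dark band: easel coordinates (0, -70, 58) mm. The collar's mouth belongs here.
- leg (a joint): position of the sliding lower leg along easel +y, m: 0 with the collar's mouth exactly at the broad band's foot-side edge, positive when the leg is too long (mouth farther towards the foot), negative when the collar covers the band. Travel -0.025 to 0.105; starts between 0.05 and 0.095. Lever open: slides against about 1.5 N of friction, stays where left. Lever shut: clamped. It cannot turn.
- collar_mouth (a point): centre of the collar's mouth (its end face towards the hinge) on the axis of the sliding lower leg; moves with the leg, axes as the easel's. Leg about 0.2 kg. From the mouth along +y: a black box-shaped clamp collar 50 mm long, 24 mm wide in x, 32 mm high, with a flat ribbed thumb rest on its -x side; then an aluminium tube 22 mm thick from 50 to 173 mm and a rubber foot 27 mm thick to 195 mm.
- collar_grip (a point): point on the leg's axis 36 mm from the mouth towards the foot; the lever's free end lies beside it, so collar and lever are squeezed together here across x, from above. The grasp is 32 mm wide with the lever shut (12 mm to -x, 20 mm to +x of the axis).
- tube_grip (a point): point on the leg's axis 90 mm from the mouth, on the bare 22 mm tube, clear of the lever: a place to take the leg for sliding, across x, from above.
- cam_lever (a joint): angle of the cam lever, rad: 0 is shut, flat along the collar's +x side; grows as the free end swings out to +x (limit 0.8). Starts between 0.45 and 0.65. Friction keeps it where it is left. Turning it takes about 5 N at the free end; from about 0.35 down its cam presses a brake shoe on the rod and the push rises to about 8 N at shut.
- lever_pin (a point): the lever's upright pin on the collar: 8 mm from the mouth and 16 mm to +x of the leg's axis, at the axis height. The grey paddle points from here to the foot: 44 mm long, 8 mm thick, 20 mm high. Pressing the lever alone can drag the unheld leg off the band, so the other finger should bear on the collar's opposite (-x) side.
- lever_tip (a point): outer face of the lever at its free end, 44 mm from the pin, at the height of the leg's axis; moves with the lever. With the lever at 0.65 it stands about 46 mm to +x of the axis.
- red_ring: red wooden ring, 58 mm across, 18 mm high, flat on the easel's back; origin at the centre of its underside. Leave alone.
- dowel: small natural wooden cylinder, 32 mm thick, 45 mm tall, upright on the easel's back; origin at the centre of its underside. Leave alone.
- eraser: board eraser, 36 x 100 x 28 mm, on the easel's back, long side along y; origin at the centre of its underside. Leave alone.
- spool: wooden spool, 36 mm thick and tall, upright on the easel's back; origin at the centre of its underside. Leave alone.
- blue_ring: blue wooden ring, 84 mm across, 22 mm high, on the table; origin at the centre of its underside. Leave alone.
- square_frame: hollow square beech frame, 90 x 90 x 35 mm, on the table; origin at the centre of its underside. Leave alone.
- cone: yellow wooden cone, 68 mm across, 88 mm tall, on the table; origin at the centre of its underside. Leave alone.
- paint_pot: clear paint jar with a white lid, 60 mm across, 75 mm tall, on the table; origin at the centre of its underside. Leave alone.

How it is judged:
By the outcome, as a careful person would: the job done as asked, in the order asked, and still so for the second after the job is handed in, while the arm keeps its last pose, push and grip.
It also fails if it takes over 48 s, if anything falls off the work surface, if the arm or the gripper's body presses on something with over 40 N, if the wrist force passes 120 N, or if a joint passes its speed limit or range.

## Working session

There is one attempt and no reset: what is moved stays moved. The work goes in short steps, Python scripts to look and compute and a shell command to move; the robot and the scene stay as the last step left them, time stands still between calls to the robot, and variables do not carry over. Pictures are saved under pics/ and viewed, at most 10 in all, crops included, and the job is handed in when it is done.

```bash
mkdir -p pics; cat > h.py <<'E'
import numpy as np,cv2
from station import ctrl
def snap(n,f):
    d=ctrl.get_image(n); np.save(f'pics/{f}.npy',d,allow_pickle=True); cv2.imwrite(f'pics/{f}.png',np.asarray(d['pixels'])); return d
def KRt(d):
    f=240/np.tan(np.radians(d['vertical_fov'])/2)
    return np.array([[f,0,d['cx']],[0,f,d['cy']],[0,0,1]]),cv2.Rodrigues(np.array(d['rvec'],float))[0],np.array(d['tvec'],float).ravel()
def ray(d,uv,z):
    K,R,t=KRt(d); c=-R.T@t; v=R.T@np.linalg.inv(K)@np.array([uv[0],uv[1],1.]); return c+v*(z-c[2])/v[2]
def proj(d,p):
    K,R,t=KRt(d); q=K@(R@np.asarray(p,float)+t); return q[:2]/q[2]
def load(f): return np.load(f'pics/{f}.npy',allow_pickle=True).item()
E
python3 - <<'E'
from h import *
for n in('top','scene'):
    d=snap(n,n+'0'); K,R,t=KRt(d); print(n,-R.T@t,K[0,0],R[2])
s=ctrl.read_state(); print(s)
E
```

```text
top [0.3278807  0.00161914 1.43200295] 478.4894927634409 [ 0.16406833  0.00929518 -0.98640518]
scene [1.49336596 0.2600715  0.66685358] 453.69712544687025 [-0.82491958 -0.20496345 -0.52678047]
{'t': 0.1, 'joint_pos': array([ 1.08052395,  0.61581383, -0.01260967,  1.42469776,  0.00810734,
        1.103387  , -0.04040445]), 'joint_vel': array([ 4.45696023e-04,  3.84166038e-05,  1.03283361e-05, -3.60253808e-03,
        8.95968157e-04, -1.54958536e-04,  2.90131612e-04]), 'effort': array([ 4.15703707e-04, -4.60043514e+01,  2.09766179e-01, -1.66244781e+01,
       -6.12243824e-02,  1.69722765e-02,  1.09869629e-04]), 'position': array([ 0.29046639, -0.58073678,  0.22561618]), 'eef_rot': array([[ 8.94345216e-01,  4.47376294e-01, -1.04215421e-03],
       [ 4.47377506e-01, -8.94342980e-01,  2.00044961e-03],
       [-3.70895631e-05, -2.25532889e-03, -9.99997456e-01]]), 'contact_force': array([-0.22482093,  0.22536081,  0.5477066 ]), 'ft_torque': array([0.00522639, 0.04077695, 0.03706419]), 'grasp_force': 0.0, 'grip_width': 0.0933826279834747}
```

View pics/top0.png

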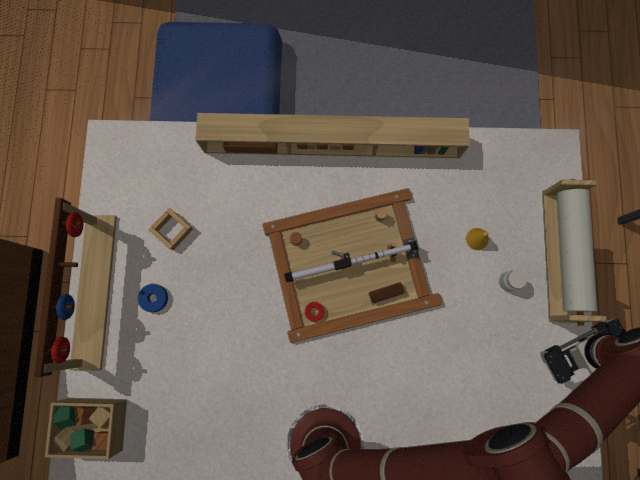

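View pics/scene0.png

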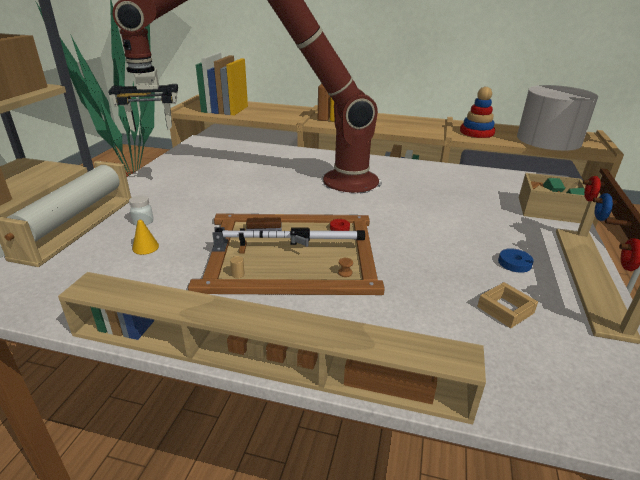

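The top view shows the hinge near (413,250), the foot near (287,277), the collar near (343,262) and the lever swung towards the image's upper left. I'll take an enlarged crop of each camera next.

```bash
python3 - <<'E'
from h import *
a=load('top0')['pixels'][228:292,275:431]; a=cv2.resize(np.asarray(a),None,fx=5,fy=5,interpolation=cv2.INTER_CUBIC)
b=load('scene0')['pixels'][215:265,210:370]; b=cv2.resize(np.asarray(b),None,fx=5,fy=5,interpolation=cv2.INTER_CUBIC)[:,:780]
cv2.imwrite('pics/c0.png',np.vstack([a,b]))
E
```

```text
(no output)
```

View pics/c0.png

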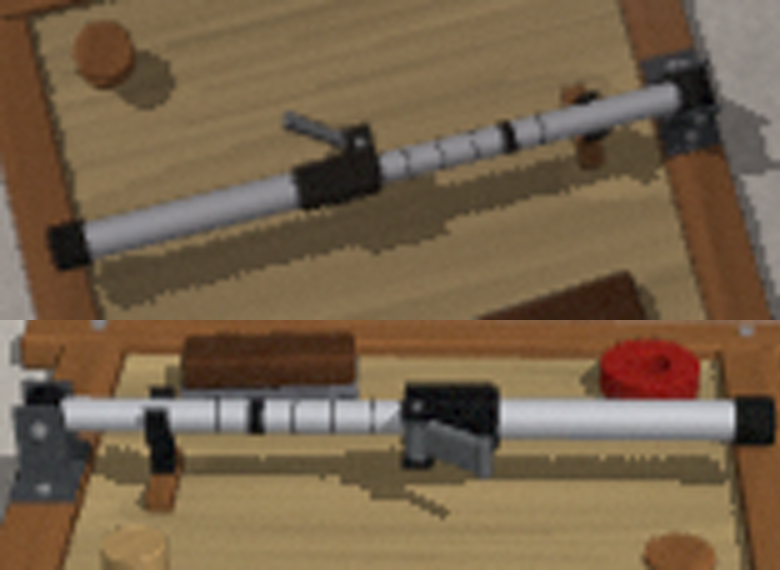

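The crop shows the band centred at crop pixel (508,137), the mouth at about (380,168), the tube centre running from (90,240) to (672,98), and the lever tip at about (287,120).

```bash
python3 - <<'E'
from h import *
d=load('top0'); e=load('scene0')
f=lambda u,v:((u+.5)/5-.5+275,(v+.5)/5-.5+228)
g=lambda u,v:((u+.5)/5-.5+210,(v-320+.5)/5-.5+215)
P=lambda q,z:ray(d,f(*q),z)
a,b=P((90,240),.058),P((672,98),.058)
y=(a-b)/np.linalg.norm(a-b); x=np.array([y[1],-y[0],0]); print('y',y,'x',x)
band=P((508,137),.067); band[2]=.058
band=b+y*((band-b)@y); edge=band+.004*y
foot=P((50,250),.062)
m=P((380,167),.070)
print('edge',edge,'mouth s',(m-edge)@y,'foot s -.195',(foot-edge)@y-.195)
tip=P((285,118),.068); print('tip xy rel',(tip-edge)@x,(tip-edge)@y)
# scene check
for n,q,z in(('band',(257,415),.063),('edge of foot',(772,419),.063),('mouth',(404,410),.07)):
    p=ray(e,g(*q),z); print(n,p,(p-edge)@y,(p-edge)@x)
print('proj edge in scene crop',(proj(e,edge)-[210,215])*5+[0,320])
s=(m-edge)@y
R=ctrl.read_state()['eef_rot']; p=ctrl.read_state()['position']
yt=R[:,1]; print('angle tool y vs easel x', np.degrees(np.arctan2(yt[1],yt[0])),np.degrees(np.arctan2(x[1],x[0])))
tg=edge+y*(s+.090); print('tube_grip',tg,'tcp delta world',tg-p,'tool',R.T@(tg-p))
E
```

```text
y [-0.26021515  0.96555066  0.        ] x [0.96555066 0.26021515 0.        ]
edge [ 0.5362443  -0.13325777  0.058     ] mouth s 0.07220381438104966 foot s -.195 0.0725777493907408
tip xy rel 0.04079308871911804 0.1182297043210097
band [ 0.54268063 -0.13402787  0.063     ] -0.0024184007507631593 0.006014209215054736
edge of foot [0.47020821 0.12536979 0.063     ] 0.26690160830883675 0.0035376182678282797
mouth [ 0.52737108 -0.05847743  0.07      ] 0.0745131521208888 0.01089144037800221
proj edge in scene crop [261.24741976 415.44101667]
angle tool y vs easel x -63.42445321538986 15.082828855317102
tube_grip [0.49403641 0.02335823 0.058     ] tcp delta world [ 0.20357002  0.60409501 -0.16761618] tool [ 0.45232661 -0.4488177   0.16861207]
```

```bash
python3 -m handwheel '[[[0.03,-0.03,0],[0,0,0],0],[[0.03,-0.03,0],[0,0,0],0],[[0.028,-0.028,0],[0,0,0],0],[[0.028,-0.028,0],[0,0,0],0],[[0.028,-0.028,0],[0,0,0],0],[[0.028,-0.028,0],[0,0,0],0],[[0.028,-0.028,0],[0,0,0],0],[[0.028,-0.028,0],[0,0,0],0]]'
python3 -m handwheel '[[[0.028,-0.028,0],[0,0,0],0],[[0.028,-0.028,0],[0,0,0],0],[[0.028,-0.028,0],[0,0,0],0],[[0.028,-0.028,0],[0,0,0],0],[[0.028,-0.028,0],[0,0,0],0],[[0.028,-0.028,0],[0,0,0],0],[[0.028,-0.028,0],[0,0,0],0],[[0.028,-0.028,0],[0,0,0],0]]'
python3 -m handwheel '[[[0,0,0],[0,0,-0.12],0],[[0,0,0],[0,0,-0.12],0],[[0,0,0],[0,0,-0.12],0],[[0,0,0],[0,0,-0.12],0],[[0,0,0],[0,0,-0.12],0],[[0,0,0],[0,0,-0.12],0],[[0,0,0],[0,0,-0.12],0],[[0,0,0],[0,0,-0.12],0],[[0,0,0],[0,0,-0.12],0],[[0,0,0],[0,0,-0.12],0]]'
cat >> h.py <<'E'
Y=np.array([-0.26021515,0.96555066,0]); X=np.array([Y[1],-Y[0],0]); E0=np.array([0.5362443,-0.13325777,0.])
def rel():
    s=ctrl.read_state(); p,R=s['position'],s['eef_rot']; q=p-E0
    r=R[:,1]; print('t %.2f tcp easel x,y,z mm'%s['t'],np.round(1e3*np.array([q@X,q@Y,p[2]]),1),'yaw err deg %.2f'%np.degrees(np.arctan2(r@Y,r@X)),'tilt',np.round(R[:2,2],4),'w %.1f F'%(1e3*s['grip_width']),s['grasp_force'],np.round(s['contact_force'],1))
    return s
E
python3 - <<'E'
from h import *
rel(); d=load('top0')
for q in((105,45),):
  p=ray(d,((q[0]+.5)/5+274.5,(q[1]+.5)/5+227.5),.048)-E0; print('spool',p@X,p@Y)
E
```

```text
t: 0.77
position: [0.3922, -0.2748, 0.2265]
eef_rot: [[0.894, 0.447, -0.0], [0.447, -0.894, 0.0], [-0.0, -0.001, -1.0]]
contact_force: [0.4, -0.7, -0.6]
grip_width: 0.093
grasp_force: 0.0
t: 1.43
position: [0.4923, 0.0256, 0.2265]
eef_rot: [[0.894, 0.447, -0.001], [0.447, -0.894, -0.0], [-0.001, -0.0, -1.0]]
contact_force: [0.3, -0.1, -0.5]
grip_width: 0.0932
grasp_force: 0.0
t: 2.27
position: [0.492, 0.0236, 0.2263]
eef_rot: [[-0.099, 0.995, -0.001], [0.995, 0.099, -0.0], [-0.0, -0.001, -1.0]]
contact_force: [-0.0, 0.5, -0.0]
grip_width: 0.0928
grasp_force: 0.0
t 2.27 tcp easel x,y,z mm [ -2.  162.9 226.3] yaw err deg -9.42 tilt [-0.0009 -0.0001] w 92.8 F 0.0 [-0.   0.5 -0. ]
spool 0.11138458920782923 0.20972204345573914
```

```bash
python3 -m handwheel '[[[0,0.002,0.02],[0,0,-0.082],100],[[0,0,0.03],[0,0,-0.082],100],[[0,0,0.03],[0,0,0],100],[[0,0,0.03],[0,0,0],100],[[0,0,0.03],[0,0,0],100],[[0,0,0.02],[0,0,0],100],[[0,0,0],[0,0,0],100]]' >/dev/null
python3 - <<'E'
from h import *
rel(); a=snap('top','top1')['pixels'][228:292,275:431]; b=snap('scene','scene1')['pixels'][195:265,210:366]
cv2.imwrite('pics/c1.png',cv2.resize(np.vstack([a,b]),None,fx=4.4,fy=4.4,interpolation=cv2.INTER_CUBIC))
E
```

```text
t 2.85 tcp easel x,y,z mm [ -2.8 163.   62.9] yaw err deg -0.34 tilt [-0.009  -0.0009] w 56.8 F 0.0 [-0.6  0.1 -0.7]
```

View pics/c1.png

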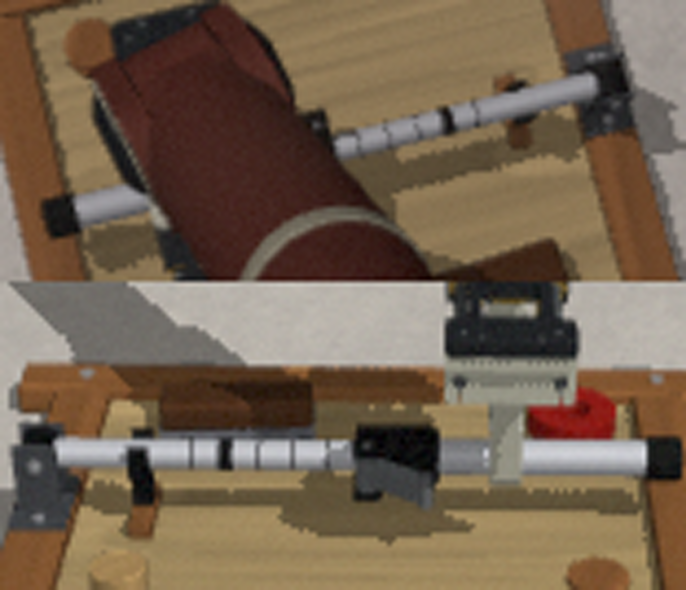

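The scene crop shows the fingers straddling the tube between the collar and the ring, still a little high. The top view of the collar is blocked by the forearm, but the scene view still shows the collar, lever and band.

```bash
python3 -m handwheel '[[[0,0,0],[0,0,0],100],[[0,0,0],[0,0,0],100]]' >/dev/null
python3 -c "
from h import *
rel()"
```

```text
t 3.12 tcp easel x,y,z mm [  1.6 162.5  68.2] yaw err deg -0.37 tilt [0.0032 0.0004] w 56.5 F 0.0 [-0.   0.2 -0.2]
```

```bash
python3 -m handwheel '[[[0,-0.002,0.01],[0,0,-0.006],100],[[0,0,0.011],[0,0,0],100],[[0,0,0],[0,0,0],100],[[0,0,0],[0,0,0],100]]' >/dev/null
python3 -c "
from h import *
rel()"
python3 -m handwheel '[[[0,0,0],[0,0,0],180],[[0,0,0],[0,0,0],220],[[0,0,0],[0,0,0],220],[[0,0,0],[0,0,0],220],[[0,0,0],[0,0,0],220],[[0,0,0],[0,0,0],220]]' >/dev/null
python3 -c "
from h import *
rel()"
```

```text
t 3.45 tcp easel x,y,z mm [ -1.2 162.6  46.5] yaw err deg -0.02 tilt [0.0012 0.    ] w 56.7 F 0.0 [-0.3  0.1 -0.3]
t 3.95 tcp easel x,y,z mm [1.000e-01 1.627e+02 4.600e+01] yaw err deg -0.00 tilt [0.0036 0.0013] w 21.3 F 29.738321900367737 [ 1.  -0.1 -2.5]
```

```bash
python3 -m handwheel '[[[-0.006,0,0],[0,0,0],220],[[-0.008,0,0],[0,0,0],220],[[-0.008,0,0],[0,0,0],220],[[-0.008,0,0],[0,0,0],220],[[-0.008,0,0],[0,0,0],220],[[-0.008,0,0],[0,0,0],220],[[-0.008,0,0],[0,0,0],220],[[-0.006,0,0],[0,0,0],220],[[0,0,0],[0,0,0],220],[[0,0,0],[0,0,0],220]]' >/dev/null
python3 - <<'E'
from h import *
rel(); a=snap('top','top2')['pixels'][235:285,325:425]; b=snap('scene','scene2')['pixels'][215:255,230:330]
cv2.imwrite('pics/c2.png',np.vstack([cv2.resize(q,None,fx=6,fy=6,interpolation=cv2.INTER_CUBIC) for q in (a,b)]))
E
```

```text
t 4.78 tcp easel x,y,z mm [ 0.3 99.8 46. ] yaw err deg -0.14 tilt [ 0.0048 -0.0008] w 21.1 F 30.00748783349991 [ 5.9 -0.5 -1.8]
```

View pics/c2.png

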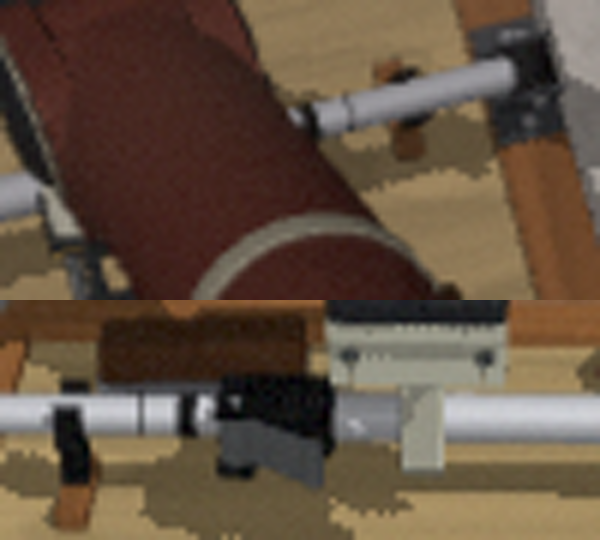

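The scene crop shows the band's foot-side edge at about x=196 and the mouth edge at about x=217, so a gap of a few pixels remains. I'll measure it with an intensity profile.

```bash
cat >> h.py <<'E'
def prof(f,x,z,s0,s1,step=.001):
    d=load(f); g=cv2.cvtColor(np.asarray(d['pixels']),cv2.COLOR_BGR2GRAY).astype(np.float32)
    S=np.arange(s0,s1,step); uv=np.array([proj(d,E0+X*x+Y*s+[0,0,z]) for s in S],np.float32)
    v=cv2.remap(g,uv[:,0].reshape(1,-1),uv[:,1].reshape(1,-1),cv2.INTER_LINEAR).ravel()
    return S,v
def show(f,x,z,s0,s1):
    S,v=prof(f,x,z,s0,s1,.002); print(f,x,z,' '.join('%d:%d'%(a*1e3+(.5 if a>0 else -.5),b) for a,b in zip(S,v)))
E
python3 - <<'E'
from h import *
show('scene2',.0075,.0630,-.035,.020)
show('scene2',.012,.071,-.004,.024)
show('scene2',.004,.074,-.004,.024)
show('scene2',-.006,.074,-.004,.024)
# earlier frame reference: same at s~73
show('scene0',.0075,.0630,-.035,.012)
show('scene0',.004,.074,.062,.085); show('scene0',.012,.071,.062,.085)
E
```

```text
scene2 0.0075 0.063 -35:193 -33:194 -31:195 -29:194 -27:194 -25:176 -23:119 -21:175 -19:192 -17:193 -15:193 -13:194 -11:194 -9:162 -7:99 -5:36 -3:28 -1:65 1:126 3:190 5:150 7:109 9:63 11:14 13:9 15:7 17:6 19:5
scene2 0.012 0.071 -4:35 -2:25 0:50 2:109 4:192 6:187 8:157 10:99 12:33 14:11 16:29 18:54 20:56 22:19
scene2 0.004 0.074 -4:59 -2:60 0:57 2:68 4:75 6:72 8:74 10:55 12:33 14:18 16:18 18:18 20:16 22:11
scene2 -0.006 0.074 -4:40 -2:39 0:39 2:42 4:42 6:41 8:38 10:36 12:21 14:20 16:22 18:18 20:20 22:16
scene0 0.0075 0.063 -35:188 -33:187 -31:188 -29:186 -27:186 -25:168 -23:113 -21:168 -19:186 -17:187 -15:186 -13:188 -11:188 -9:157 -7:97 -5:40 -3:28 -1:64 1:123 3:185 5:189 7:188 9:188 11:190
scene0 0.004 0.074 62:135 64:136 66:136 68:134 70:134 72:120 74:83 76:29 78:21 80:18 82:15 84:14
scene0 0.012 0.071 62:189 64:190 66:189 68:190 70:172 72:118 74:49 76:22 78:37 80:57 82:60 84:35
```

```bash
python3 - <<'E'
from h import *
show('top0',0,.067,-.016,.010)
show('top0',0,.067,.010,.072)
for x in(-.006,0,.006):show('top0',x,.074,.060,.086)
show('top0',0,.0690,.255,.28)
show('top0',0,.0715,.235,.255)
show('scene0',.0095,.064,.235,.275)
show('scene0',.0075,.063,.010,.072)
E
```

```text
top0 0 0.067 -16:140 -14:141 -12:136 -10:125 -8:75 -6:26 -4:29 -2:58 0:94 2:132 4:139 6:140 8:141
top0 0 0.067 10:140 12:135 14:126 16:114 18:118 20:137 22:141 24:140 26:138 28:138 30:137 32:132 34:115 36:113 38:134 40:139 42:141 44:142 46:142 48:141 50:138 52:133 54:123 56:112 58:134 60:142 62:139 64:140 66:139 68:134 70:108
top0 -0.006 0.074 60:101 62:109 64:110 66:109 68:105 70:93 72:65 74:40 76:24 78:23 80:25 82:28 84:29
top0 0 0.074 60:142 62:141 64:142 66:141 68:138 70:120 72:83 74:29 76:26 78:27 80:26 82:27 84:26
top0 0.006 0.074 60:115 62:124 64:124 66:122 68:114 70:101 72:69 74:39 76:23 78:27 80:26 82:25 84:26
top0 0 0.069 255:23 257:23 259:20 261:19 263:19 265:23 267:39 269:60 271:73 273:76 275:76 277:79 279:80
top0 0 0.0715 235:145 237:145 239:144 241:144 243:140 245:120 247:48 249:22 251:22 253:21 255:23
scene0 0.0095 0.064 235:184 237:184 239:185 241:184 243:185 245:186 247:102 249:42 251:26 253:23 255:25 257:27 259:27 261:23 263:27 265:26 267:37 269:74 271:92 273:93 275:99
scene0 0.0075 0.063 10:189 12:190 14:170 16:115 18:168 20:185 22:187 24:188 26:188 28:187 30:188 32:189 34:187 36:133 38:147 40:186 42:188 44:188 46:189 48:189 50:188 52:188 54:189 56:173 58:154 60:185 62:186 64:183 66:172 68:140 70:131
```

```bash
python3 -m handwheel '[[[-0.003,0,0],[0,0,0],220],[[-0.003,0,0],[0,0,0],220],[[-0.0025,0,0],[0,0,0],220],[[-0.0013,0,0],[0,0,0],220],[[0,0,0],[0,0,0],220],[[0,0,0],[0,0,0],220],[[0,0,0],[0,0,0],220]]' >/dev/null
python3 - <<'E'
from h import *
rel(); snap('scene','scene3')
show('scene3',.0075,.0630,-.035,.006)
show('scene3',.012,.071,-.014,.014);show('scene3',.004,.074,-.010,.014)
show('scene3',.0095,.064,.165,.205)
E
```

```text
t 5.47 tcp easel x,y,z mm [ 0.3 91.5 46. ] yaw err deg -0.06 tilt [0.0043 0.0006] w 21.0 F 30.001373291015625 [ 4.6  2.3 -2.5]
scene3 0.0075 0.063 -35:193 -33:192 -31:194 -29:194 -27:194 -25:176 -23:119 -21:174 -19:192 -17:193 -15:192 -13:194 -11:193 -9:161 -7:100 -5:34 -3:23 -1:18 1:13 3:10 5:15
scene3 0.012 0.071 -14:194 -12:192 -10:191 -8:161 -6:102 -4:33 -2:25 0:17 2:15 4:18 6:21 8:38 10:47 12:45
scene3 0.004 0.074 -10:78 -8:73 -6:64 -4:56 -2:58 0:60 2:47 4:31 6:20 8:17 10:16 12:18
scene3 0.0095 0.064 165:193 167:193 169:192 171:192 173:181 175:146 177:62 179:32 181:25 183:27 185:29 187:27 189:27 191:27 193:27 195:29 197:80 199:139 201:142 203:140
```

```bash
python3 -m handwheel '[[[-0.001,0,0],[0,0,0],220],[[-0.0007,0,0],[0,0,0],220],[[0,0,0],[0,0,0],220],[[0,0,0],[0,0,0],220],[[0,0,0],[0,0,0],220]]' >/dev/null
python3 - <<'E'
from h import *
rel(); snap('scene','scene4')
show('scene4',.004,.074,-.010,.014)
show('scene4',.0095,.064,.165,.205)
E
```

```text
t 5.93 tcp easel x,y,z mm [ 0.3 90.2 46. ] yaw err deg -0.05 tilt [0.0042 0.001 ] w 20.9 F 30.000075101852417 [ 4.2  3.3 -2.4]
scene4 0.004 0.074 -10:77 -8:71 -6:63 -4:56 -2:56 0:57 2:38 4:22 6:19 8:17 10:16 12:17
scene4 0.0095 0.064 165:192 167:191 169:194 171:178 173:136 175:70 177:36 179:28 181:28 183:27 185:24 187:25 189:26 191:28 193:26 195:61 197:104 199:138 201:141 203:140
```

```bash
python3 -m handwheel '[[[0,0,0],[0,0,0],120],[[0,0,0],[0,0,0],100],[[0,0,0],[0,0,0],100],[[0,0,0],[0,0,0],100],[[0,0,-0.01],[0,0,0],100],[[0,0,-0.025],[0,0,0],100],[[0,0,-0.025],[0,0,0],100],[[0,0,0],[0,0,0],0],[[0,0,0],[0,0,0],0]]' >/dev/null
python3 - <<'E'
from h import *
rel(); d=load('top0')
for n,uv,z in(('dowel',(381,216),.057),('er',(370,291),.04),('er',(402,283),.04),('er',(404,292),.04),('er',(372,301),.04)):
    p=ray(d,uv,z)-E0; print(n,np.round(1e3*np.array([p@X,p@Y])))
snap('scene','scene5'); show('scene5',.004,.074,-.010,.014)
show('scene5',.0095,.064,.165,.205)
E
```

```text
t 6.73 tcp easel x,y,z mm [ -1.2  90.7 107.3] yaw err deg -0.04 tilt [ 0.0026 -0.0007] w 65.7 F 0.0 [-0.7  0.1  0.4]
dowel [110. -49.]
er [-95.  37.]
er [-95. -60.]
er [-121.  -58.]
er [-125.   38.]
scene5 0.004 0.074 -10:71 -8:65 -6:60 -4:55 -2:56 0:57 2:34 4:16 6:15 8:8 10:6 12:9
scene5 0.0095 0.064 165:193 167:193 169:192 171:178 173:138 175:67 177:29 179:24 181:27 183:28 185:25 187:29 189:27 191:21 193:24 195:63 197:107 199:139 201:138 203:138
```

```bash
python3 -m handwheel '[[[-0.018,0.007,0],[0,0,0],0],[[-0.018,0.007,0],[0,0,0],0],[[-0.0185,0.006,0],[0,0,0],0],[[0,0,0],[0,0,0],0],[[0,0,0],[0,0,0],0],[[0,0,0],[0,0,0],0]]' >/dev/null
python3 - <<'E'
from h import *
rel(); a=snap('top','top6')['pixels'][235:285,325:425]; b=snap('scene','scene6')['pixels'][195:255,230:330]
cv2.imwrite('pics/c6.png',np.vstack([cv2.resize(q,None,fx=5,fy=5,interpolation=cv2.INTER_CUBIC) for q in (a,b)]))
E
```

```text
t 7.28 tcp easel x,y,z mm [ 17.3  38.1 104.8] yaw err deg 0.05 tilt [-0.0028  0.0012] w 92.8 F 0.0 [-0.3  0.6 -0.7]
```

View pics/c6.png

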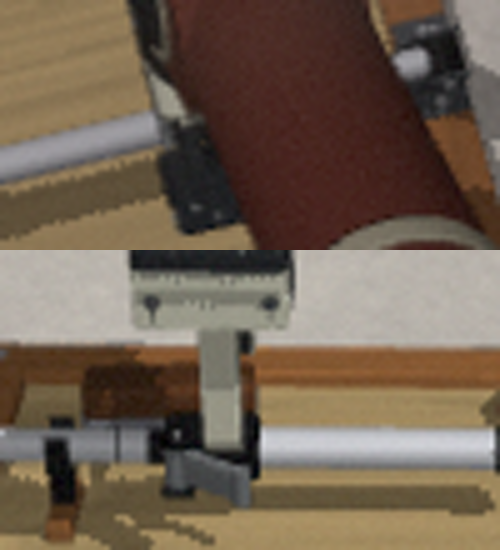

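The scene crop shows the mouth meeting the band, with the lever still open and the finger above its outer side near the free end. I'll descend.

```bash
python3 -m handwheel '[[[-0.002,0.001,0.015],[0,0,0],0],[[0,0,0.015],[0,0,0],0],[[0,0,0.015],[0,0,0],0],[[0,0,0.012],[0,0,0],0],[[0,0,0],[0,0,0],0],[[0,0,0],[0,0,0],0],[[0,0,0],[0,0,0],0]]' >/dev/null
python3 -c "
from h import *
rel()"
```

```text
t 7.97 tcp easel x,y,z mm [19.9 35.2 49.4] yaw err deg 0.04 tilt [0.001  0.0003] w 93.1 F 0.0 [-0.4  0.1  0.4]
```

```bash
python3 -m handwheel '[[[0,-0.002,0.001],[0,0,0],60],[[0,-0.002,0],[0,0,0],90],[[0.0005,0,0],[0,0,0],100],[[0,0,0],[0,0,0],100],[[0,0,0],[0,0,0],100],[[0,0,0],[0,0,0],100]]' >/dev/null
python3 -c "
from h import *
rel()"
```

```text
t 8.47 tcp easel x,y,z mm [15.5 35.1 47.9] yaw err deg -0.02 tilt [0.0004 0.    ] w 58.8 F 0.0 [ 0.  -0.7  0.3]
```

```bash
python3 -m handwheel '[[[0,0.001,0],[0,0,0],103],[[0,0,0],[0,0,0],107],[[0,-0.001,0],[0,0,0],113],[[0,-0.0013,0],[0,0,0],120],[[0,-0.0013,0],[0,0,0],127],[[0,-0.0013,0],[0,0,0],134],[[0,-0.0013,0],[0,0,0],141],[[0,0,0],[0,0,0],141]]' >/dev/null
python3 -c "
from h import *
rel()"
```

```text
t 9.13 tcp easel x,y,z mm [ 9.7 35.2 47.6] yaw err deg -0.01 tilt [-0.0007 -0.0001] w 42.3 F 7.643986288458109 [-1.8 -0.7  0.6]
```

```bash
python3 -m handwheel '[[[0,-0.0013,0],[0,0,0],148],[[0,-0.0013,0],[0,0,0],155],[[0,-0.0013,0],[0,0,0],162],[[0,-0.0013,0],[0,0,0],169],[[0,-0.0005,0],[0,0,0],180],[[0,0,0],[0,0,0],200],[[0,0,0],[0,0,0],230],[[0,0,0],[0,0,0],230],[[0,0,0],[0,0,0],230],[[0,0,0],[0,0,0],230]]' >/dev/null
python3 - <<'E'
from h import *
rel(); b=snap('scene','scene7')
show('scene7',.004,.074,-.010,.014); show('scene7',.0075,.063,-.012,.008)
show('scene7',.0095,.064,.165,.205)
b=b['pixels'][195:255,230:330]
cv2.imwrite('pics/c7.png',cv2.resize(b,None,fx=6,fy=6,interpolation=cv2.INTER_CUBIC))
E
```

```text
t 9.97 tcp easel x,y,z mm [ 4.5 35.2 47.7] yaw err deg 0.01 tilt [-0.0001 -0.    ] w 31.9 F 30.065497756004333 [-1.9  0.3  0.2]
scene7 0.004 0.074 -10:89 -8:86 -6:81 -4:75 -2:73 0:76 2:61 4:54 6:62 8:61 10:58 12:58
scene7 0.0075 0.063 -12:132 -10:129 -8:88 -6:46 -4:18 -2:12 0:11 2:12 4:14 6:15
scene7 0.0095 0.064 165:190 167:192 169:191 171:175 173:134 175:68 177:36 179:28 181:25 183:22 185:28 187:28 189:27 191:25 193:23 195:64 197:108 199:139 201:141 203:141
```

View pics/c7.png

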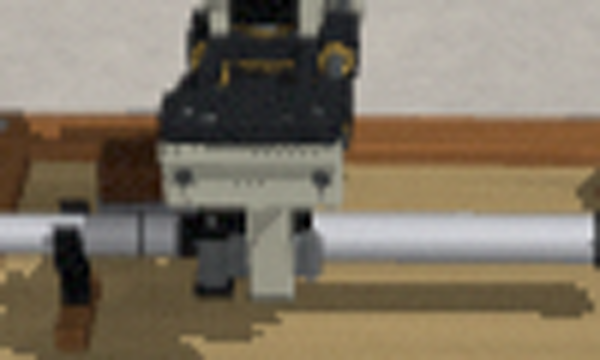

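The picture shows the lever flat under the finger and the mouth still on the band. The opening is 31.9 mm at 30 N, and the foot's profile has not shifted.

```bash
python3 -c "
from h import *
rel(); print(ctrl.job_done())"
```

```text
t 10.02 tcp easel x,y,z mm [ 4.5 35.2 47.6] yaw err deg 0.01 tilt [-0.0001 -0.    ] w 31.7 F 30.06669670343399 [-1.  -0.7 -0.3]
the job is handed in; nothing more can be done
None
```

The leg is slid in so the collar's mouth meets the broad band (to about 1 mm by the camera), the lever is squeezed shut (31.7 mm opening at 30 N, no visible creep), and I handed the job in at about 10 s with the grip still on and the toys untouched.

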